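Start the bead tumbler under its push-latch cover

ROBOT

A 6-joint arm with a two-finger parallel gripper is mounted at the origin on the work surface. World frame = base frame: x ahead of the robot, y to its left, z up, the work surface at z = 0. Lengths are in mm, angles in rad, forces in N, time in s.
With the tool pointing down it reaches from about 350 to 975 mm from the base axis. Payload 7.1 kg.
Tool frame: the origin (TCP) lies midway between the tips of the shut fingers; the grasp point (between the pads) lies ctrl.tcp_to_grasp behind it (ctrl.tcp_to_grasp is the distance from the TCP to the grasp point, in mm); z points along the fingers, y is the direction in which the jaws open and shut (so a half turn about z gives the same grasp; the last joint's range is limited). The gripper opens to 88 mm and grips with 3 to 60 N. Pads are 20 mm wide; open, the fingers measure 115 mm over their backs; the gripper's body (75 mm by 178 mm) begins 61 mm behind the grasp point.
Start: joints at [1.153, 0.423, 1.63, -0, 1.089, -0.019], TCP at [242.663, 575.951, 194.875] pointing down, gripper open.
Joint ranges: [-3, 3], [-0.9, 2.11], [0.09, 2.58], [-1.31, 4.45], [0.11, 2.69], [-2.54, 2.54]. Speed limits (rad/s): [2.39, 2.39, 3.01, 3.14, 3.14, 3.14].

INTERFACE

Orientations are given as a rotation vector (axis times angle).
In Python, from workcell import ctrl gives the robot as it stands.
- The arm moves only by the tool play_rows, never from a script. Its argument "increments" is text: rows parted by semicolons, each of 5 numbers parted by spaces: the opening, from 0 (shut) to 1 (fully open), then the shift along the world's x, y, z in m, then the turn about the world's z in degrees. A call has 1 to 20 rows; each row shifts and turns the commanded pose from where the row before left it; what a row does not reach is not made up. A row lasts 1/10 s, in which the tool goes at most 50 mm and 8.59 degrees, less where a joint would pass 70% of its speed; a pose out of reach is approached as far as the arm can. A call is refused whole if a number of a shift passes 0.05 or a number of a turn 8.59, either way. A call with a gripper value outside its range is refused whole. The fingers move at their own pace and stop on an object; the grip force is fixed at half the most. Time passes only in rows, so rows that do not move let the fingers close. It gives the time, the measured TCP pose, the force and the opening at its end, in the units of the state.
- ctrl.get_obs(): the state, without advancing time (a new reading comes with each control period).
- ctrl.get_image(name): name is "scene" or "top" or "wrist"; returns a dict with "img" (400x640x3 uint8, red, green, blue), "range_z" (400x640 float32, mm along the optical axis (not along the pixel's ray), 0 where there is no reading), "vertical_fov" (degrees; the focal length in pixels is half the picture's height over the tangent of half this angle, whatever the lens; pixels are square), "cx", "cy" (the principal point, pixels), "k1" (the pictures are not rectified: a ray, as slopes to the right and down, at radius r is drawn at 1 + k1 r^2 times it, then the intrinsics apply), "origin" and "attitude" of the camera in the world. Camera axes: x right, y down, z forward; pixel columns grow to the right and rows downward; lengths in mm; the calibration is good to about 2 mm. A picture is of the moment at which its call begins.
- ctrl.close_job(): hands the job in, once; it reports no verdict.
The state is a dict: "t": time; "qpos": joint angles; "qvel": joint speeds; "joint_torque": joint torques, N m; "ee_pos": TCP position; "orientation": TCP orientation; "ft_force": force on the tool from outside, world axes, zero at the start; "moment": the same for the moment, N m; "width": finger opening in mm.
Only numpy, scipy, OpenCV 4.12 (cv2) and the standard library are available. Lean on these libraries where they do the work, as an engineer would, in place of code of your own. Each camera call takes 0.05 s, during which the arm holds its last target. There are 200 camera calls.

TASK

On the bead tumbler (the white machine with the blue barrel), press the orange cover in so that its push-latch lets go and it springs open, push the green start button underneath fully down, then press the cover shut again until it latches. Only press: do not shove, lift or carry the tumbler, and leave the glue bottle, bead jar, thread cone and bead tin standing where they are.

Things in the scene. Friction and masses are not known exactly. Their poses are not given: they have to be found in the camera images.
- tumbler: White table-top bead tumbler, loose on rubber feet, about 2.8 kg, 150 (x) by 320 (y) by 65 mm high to its flat deck. Origin: centre of its underside; +z up, -x its front (faces the robot at yaw 0). Barrel on the +y half, orange cover on the deck on the -y half.
- barrel (a point): Centre of the tumbler's blue barrel, 88 mm in diameter, lying along the tumbler's x between grey stands; in the tumbler's frame x = 0, y = 90, z = 127 mm. Barrel and stands fill y = 27 to 153 mm up to 171 mm above the table.
- cover_hinge (a point): Fixed point on the hinge line of the orange cover, mid-width, level with the latched cover's upper face, 18 mm above the deck; in the tumbler's frame x = 12, y = -85, z = 83 mm. The hinge line runs along the tumbler's y at the cover's far (+x) edge. Behind it stands a grey hinge block 16 mm deep.
- cover_press (a point): Centre of the white press mark (16 mm disc) on the upper face of the orange cover, 45 mm from the hinge line and 11 mm from the free front edge; moves with the cover. The cover is a plate 56 (hinge to front edge) by 80 (width) by 4 mm; latched, it lies level, its upper face 18 mm above the deck, front and sides free. Pressing it takes about 3 N here to unlatch, up to about 8 N to relatch, more nearer the hinge.
- cover (a joint): Cover angle, rad. 0: latched, level. Negative: pressed in, stop at -0.17. Positive: open; a damped spring drives it (1 s) to the stop at 1.45: almost upright, free edge 56 mm above the hinge line, 7 mm in front of the hinge line, outer face to +x. Push-push latch: pressed to -0.11 or deeper, held 0.3 s and let go, it springs open if it was latched, or latches at 0 if it was open.
- start_top (a point): Centre of the top face of the green round start button, 20 mm in diameter, on the deck under the cover, 36 mm in front of the hinge line and mid-width; when up, the top is 12.5 mm lower than the hinge line, 5.5 mm above the deck. Moves with the button.
- start (a joint): Travel of the start button, m: 0 up (as at the start), 0.004 fully down at a hard stop. It goes down under about 4 N plus a little for speed and stays where it is left.
- glue: Loose white glue bottle with a red cap, 42 mm in diameter, 105 mm high, standing upright; origin: centre of its underside. Bystander.
- bead_jar: Loose amber glass jar with a steel lid, 56 mm in diameter, 70 mm high; origin: centre of its underside. Bystander.
- thread_cone: Loose pink cone of thread, 60 mm wide at the foot, 92 mm high; origin: centre of its underside. Bystander.
- bead_tin: Loose round metal tin with a red lid, 66 mm in diameter, 30 mm high; origin: centre of its underside. Bystander.

How it is judged:
By the outcome, as a careful person would: the job done as asked, in the order asked, and still so for the second after the job is handed in, with the robot touching nothing.
It also fails if it takes over 48 s, if anything falls off the work surface, if the arm or the gripper's body presses on something with over 40 N, if the wrist force passes 120 N, or if a joint passes its speed limit or range.

## Working session

There is one attempt and no reset: what is moved stays moved. The work goes in short steps, Python scripts to look and compute and a tool call to move; the robot and the scene stay as the last step left them, time stands still between calls to the robot, and variables do not carry over. Pictures are saved under pics/ and viewed, on a budget of 10 in all, crops included, one or two more only if the job needs it, and the job is handed in when it is done.

Besides the shell and the picture viewer there is one more tool, called after "Request:" in YAML: its name, and indented under it one key for each argument. play_rows: Moves the arm, as the interface text tells. Its arguments: {"type":"object","properties":{"increments":{"type":"string"}},"required":["increments"]}

```bash
mkdir -p pics
cat > h.py <<'E'
import numpy as np, cv2
from scipy.spatial.transform import Rotation as R
from workcell import ctrl
def rot(a):
    a=np.array(a,float)
    return a if a.shape==(3,3) else (R.from_rotvec(a).as_matrix() if a.size==3 else None)
def cloud(d):
    z=d["range_z"]; h,w=z.shape; f=h/2/np.tan(np.radians(d["vertical_fov"])/2)
    K=np.array([[f,0,d["cx"]],[0,f,d["cy"]],[0,0,1]])
    u,v=np.meshgrid(np.arange(w),np.arange(h))
    p=cv2.undistortPoints(np.stack([u,v],-1).reshape(-1,1,2).astype(float),K,np.array([d["k1"],0,0,0.])).reshape(h,w,2)
    c=np.dstack([p*z[...,None],z])
    P=c@rot(d["attitude"]).T+np.array(d["origin"]); P[z<=0]=np.nan
    return P
E
python3 - <<'E'
from h import *
o=ctrl.get_obs(); print(o); print(ctrl.tcp_to_grasp)
ims=[]
for n in("top","scene"):
    d=ctrl.get_image(n); print(n,d["origin"],d["attitude"],d["vertical_fov"],d["k1"])
    np.savez(n+".npz",P=cloud(d),img=d["img"]); cv2.imwrite(f"pics/{n}0.png",d["img"][...,::-1])
E
```

```text
{'t': 0.0, 'qpos': array([ 1.15298815e+00,  4.23853478e-01,  1.63069194e+00, -1.29149253e-05,
        1.08863223e+00, -1.90192237e-02]), 'qvel': array([ 0.00125559, -0.00105536, -0.00060656, -0.00023175, -0.00066976,
       -0.00144657]), 'joint_torque': array([-1.28651944e-03, -5.44629264e+01, -2.73672098e+01,  6.44226861e-02,
        2.27635325e-02, -1.31089487e-04]), 'ee_pos': array([242.43005688, 575.39813957, 194.09310004]), 'orientation': array([-6.22198366e-01, -3.07902258e+00,  2.43418328e-03]), 'ft_force': array([0.08248315, 0.46585444, 0.43620931]), 'moment': array([-0.02341363,  0.02556481, -0.01407977]), 'width': 87.7241099765558}
18.700000000000003
top [ 351.00362446   60.84777541 1181.7981717 ] [-2.13700531  2.0930044  -0.19962327] 44.88569418193741 -0.04148534719043502
scene [1051.20320177 -235.33979333  923.07280973] [-2.23890557 -1.25028188  0.3849228 ] 50.951213742824734 -0.11374790741124662
```

View pics/top0.png

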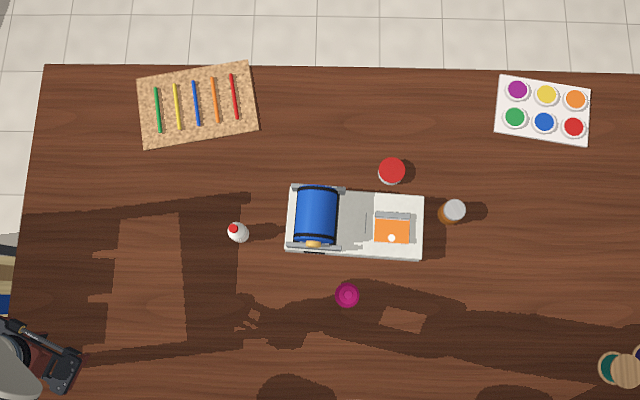

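View pics/scene0.png

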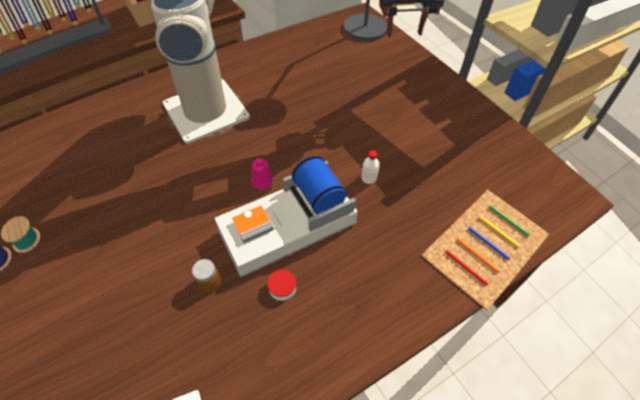

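The top view shows the tumbler around (355,222), with the barrel on the left. The orange cover is at (392,231) with its press mark at (391,238). The bystanders are the glue bottle (237,232), jar (453,211), tin (391,171) and cone (347,296). The scene view agrees.

Run:
```python
from h import *
for n in("top","scene"):
    z=np.load(n+".npz");P=z["P"];im=z["img"]
    hsv=cv2.cvtColor(im,cv2.COLOR_RGB2HSV)
    w=(P[...,0]>300)&(P[...,0]<750)&(P[...,1]>-250)&(P[...,1]<200)
    m=(hsv[...,0]>5)&(hsv[...,0]<20)&(hsv[...,1]>180)&(hsv[...,2]>180)&w&(P[...,2]>70)&(P[...,2]<100)
    k,l,s,c=cv2.connectedComponentsWithStats(m.astype(np.uint8)); i=1+np.argmax(s[1:,4]); q=P[l==i]
    r=cv2.minAreaRect(q[:,:2].astype(np.float32)); print(n,"cover",len(q),r,np.median(q[:,2]),cv2.boxPoints(r).round().tolist())
    # body footprint
    b=w&(P[...,2]>50)&(P[...,2]<72)&(hsv[...,1]<60)
    k,l,s,c=cv2.connectedComponentsWithStats(b.astype(np.uint8)); i=1+np.argmax(s[1:,4]); q=P[l==i]
    r=cv2.minAreaRect(q[:,:2].astype(np.float32)); print("deck",len(q),r,np.median(q[:,2]),cv2.boxPoints(r).round().tolist())
    bl=(hsv[...,0]>100)&(hsv[...,0]<125)&(hsv[...,1]>150)&w&(P[...,2]>140); q=P[bl]; print("barrel top",q.mean(0),q[:,2].max())
    box=P[231-12:231+12,391-8:391+8] if n=="top" else None
z=np.load("top.npz");P=z["P"];im=z["img"]
for u,v in((391,238),(453,211),(391,171),(347,296),(237,232),(410,254),(393,215)): print((u,v),P[v,u].round(1),im[v,u])
z=np.load("scene.npz"); P=z["P"];print("scene mark",P[215,248])
```

```text
top cover 23 ((512.7210083007812, -39.396663665771484), (6.277872085571289, 40.175987243652344), 79.90009307861328) 82.11472941352122 [[492.0, -39.0], [532.0, -46.0], [533.0, -40.0], [493.0, -33.0]]
deck 4794 ((525.829833984375, 7.14349365234375), (322.1753845214844, 150.3376922607422), 87.82078552246094) 63.996486718646224 [[445.0, -151.0], [595.0, -157.0], [607.0, 165.0], [457.0, 171.0]]
barrel top [528.5028776   96.17476234 162.11958212] 175.168066315842
scene cover 452 ((507.7145690917969, -76.23898315429688), (76.12870025634766, 47.39360046386719), 86.51853942871094) 83.36864461029586 [[482.0, -113.0], [529.0, -116.0], [534.0, -40.0], [486.0, -37.0]]
deck 3806 ((530.6283569335938, 6.5816497802734375), (320.095703125, 152.53363037109375), 86.35350799560547) 65.15728284670428 [[444.0, -148.0], [597.0, -158.0], [617.0, 161.0], [465.0, 171.0]]
barrel top [543.95967449  88.37437669 162.08292831] 173.97708609044867
(391, 238) [488.1 -75.1  83.7] [251 249 242]
(453, 211) [ 555.6 -221.5   72.2] [197 194 191]
(391, 171) [660.2 -82.5  29.8] [200  62  57]
(347, 296) [356.   23.6  90.3] [184  55 123]
(237, 232) [495.2 278.   78.8] [187 185 178]
(410, 254) [ 454.2 -121.1   65.1] [231 230 221]
(393, 215) [542.4 -80.7  77.5] [169 170 169]
scene mark [493.76077525 -75.75120142  82.86788019]
```

Request:
play_rows:
  increments: "0 0.0124 -0.0325 0.003 1;0 0.0124 -0.0325 0.003 1;0 0.0124 -0.0325 0.003 1;0 0.0124 -0.0325 0.003 1;0 0.0124 -0.0325 0.003 1;0 0.0124 -0.0325 0.003 1;0 0.0124 -0.0325 0.003 1;0 0.0124 -0.0325 0.003 1;0 0.0124 -0.0325 0.003 1;0 0.0124 -0.0325 0.003 1;0 0.0124 -0.0325 0.003 1;0 0.0124 -0.0325 0.003 1;0 0.0124 -0.0325 0.003 1;0 0.0124 -0.0325 0.003 1;0 0.0124 -0.0325 0.003 1;0 0.0124 -0.0325 0.003 1;0 0.0124 -0.0325 0.003 1;0 0.0124 -0.0325 0.003 1;0 0.0124 -0.0325 0.003 1;0 0.0124 -0.0325 0.003 1"

```text
t: 2.1
ee_pos: [490.7, -75.5, 254.8]
orientation: [-0.077, -3.14, -0.0]
ft_force: [0.6, -0.9, 0.6]
width: 0.6
```

Run:
```python
from h import *
d=ctrl.get_image("wrist");P=cloud(d); np.savez("w1.npz",P=P,img=d["img"]); cv2.imwrite("pics/w1.png",d["img"][...,::-1])
o=ctrl.get_obs();print(o["t"],o["ee_pos"],R.from_rotvec(o["orientation"]).as_matrix().round(3),o["ft_force"],o["width"],d["origin"])
im=d["img"];hsv=cv2.cvtColor(im,cv2.COLOR_RGB2HSV)
m=(hsv[...,0]>5)&(hsv[...,0]<20)&(hsv[...,1]>180)&(hsv[...,2]>150)&(P[...,2]>70)&(P[...,2]<100)
q=P[m]; r=cv2.minAreaRect(q[:,:2].astype(np.float32));print(len(q),r,np.median(q[:,2]),cv2.boxPoints(r).round(1).tolist())
```

```text
2.15 [493.0455446  -79.18515159 255.46932551] [[-0.999  0.049  0.002]
 [ 0.049  0.999 -0.002]
 [-0.002 -0.002 -1.   ]] [ 2.1991957  -3.11069979  0.77869999] 0.5040485069685159 [417.61034716 -71.59215003 444.42275938]
0 ((0.0, 0.0), (0.0, 0.0), 0.0) nan [[0.0, 0.0], [0.0, 0.0], [0.0, 0.0], [0.0, 0.0]]
  return _methods._mean(a, axis=axis, dtype=dtype,
  ret = ret.dtype.type(ret / rcount)
```

View pics/w1.png

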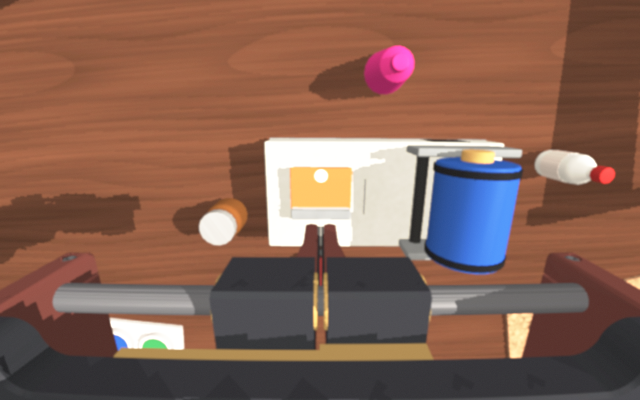

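The wrist view shows the cover at about (320,188), its mark at (321,175), the hinge block at (320,213) and the shut fingertips at (321,232). I'll refine the cover pose from this picture.

Run:
```python
from h import *
z=np.load("w1.npz");P=z["P"];im=z["img"]
hsv=cv2.cvtColor(im,cv2.COLOR_RGB2HSV); print(hsv[190,320],P[190,320],"mark",P[175,321],"hinge block",P[213,320])
m=np.zeros(hsv.shape[:2],bool); m[160:210,280:360]=1
m&=(hsv[...,0]>8)&(hsv[...,0]<26)&(hsv[...,1]>150)
q=P[m]; q=q[np.isfinite(q[:,0])]; r=cv2.minAreaRect(q[:,:2].astype(np.float32));print(len(q),r,np.median(q[:,2]),cv2.boxPoints(r).round(1).tolist())
w=np.zeros(m.shape,bool);w[165:186,308:334]=1; w&=(hsv[...,1]<80)&(hsv[...,2]>200); print("mark",P[w].mean(0),w.sum())
```

```text
[ 19 148 255] [509.16018756 -76.18887984  82.90757784] mark [489.63875579 -73.95074619  81.55426272] hinge block [540.57843556 -77.71417503  83.36695546]
12 ((504.7413635253906, -77.07205963134766), (71.177490234375, 46.89784622192383), 86.94485473632812) 83.11471705109304 [[479.3999938964844, -111.4000015258789], [526.2999877929688, -113.9000015258789], [530.0999755859375, -42.79999923706055], [483.20001220703125, -40.29999923706055]]
mark [nan nan nan] 211
```

Request:
play_rows:
  increments: "0 0 0 -0.02 0;0 0 0 -0.03 0;0 0 0 -0.03 0;0 0 0 -0.03 0;0 0 0 -0.025 0;0 0 0 -0.015 0;0 0 0 -0.006 0;0 0 0 0 0;0 0 0 0 0;0 0 0 0 0"

```text
t: 3.15
ee_pos: [491.4, -74.1, 99.8]
orientation: [0.078, 3.139, -0.0]
ft_force: [0.8, -0.0, -0.0]
width: 0.4
```

Request:
play_rows:
  increments: "0 -0.001 -0.001 -0.007 0;0 0 0 -0.005 0;0 0 0 -0.003 0;0 0 0 -0.002 0;0 0 0 -0.002 0;0 0 0 -0.002 0;0 0 0 -0.002 0;0 0 0 -0.001 0;0 0 0 0 0;0 0 0 0 0;0 0 0 0 0;0 0 0 0 0"

```text
t: 4.35
ee_pos: [489.7, -75.1, 75.0]
orientation: [0.078, 3.14, -0.0]
ft_force: [0.2, 0.6, -0.1]
width: 0.5
```

Force is near zero at z = 75, so I'll take a picture before pressing further.

Run:
```python
from h import *
d=ctrl.get_image("wrist");P=cloud(d); s=ctrl.get_image("scene");S=cloud(s)
o=ctrl.get_obs();print(o["t"],o["ee_pos"],o["ft_force"])
a=cv2.resize(d["img"][120:320,220:420],(400,400)); b=cv2.resize(s["img"][150:250,200:300],(400,400),interpolation=cv2.INTER_CUBIC)
cv2.imwrite("pics/p1.png",np.hstack([a,b])[...,::-1])
```

```text
4.45 [489.7157234  -75.06242925  74.96420781] [0.17505197 0.11571406 0.57193337]
```

View pics/p1.png

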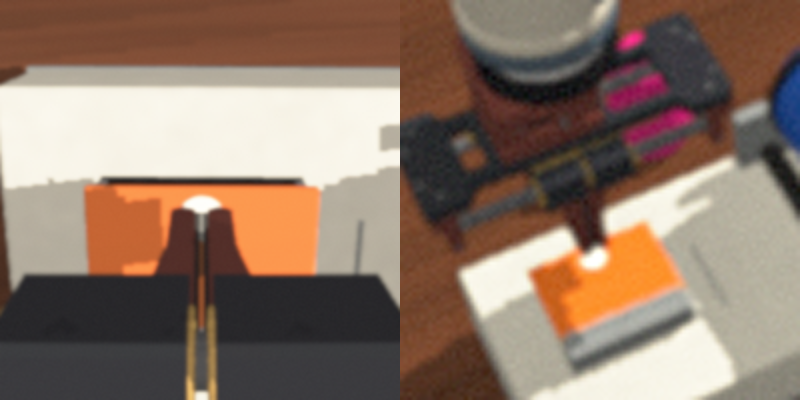

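The fingertip is at the mark, but the disc is visible from both sides, so the tip may still be hovering. I'll go down in small steps and watch the force.

Request:
play_rows:
  increments: "0 0 0 -0.001 0;0 0 0 -0.001 0;0 0 0 0 0;0 0 0 0 0"

```text
t: 4.85
ee_pos: [489.6, -75.0, 72.8]
orientation: [-0.078, -3.14, 0.0]
ft_force: [0.0, -0.6, -0.4]
width: 0.1
```

Run:
```python
from h import *
o=ctrl.get_obs();print(o["ee_pos"],o["ft_force"],o["joint_torque"])
for n in("scene","top","wrist"):
    d=ctrl.get_image(n);P=cloud(d);np.savez(n+"2.npz",P=P,img=d["img"])
    hsv=cv2.cvtColor(d["img"],cv2.COLOR_RGB2HSV)
    near=(abs(P[...,0]-505)<35)&(abs(P[...,1]+76)<45)&(P[...,2]<100)&(P[...,2]>55)
    m=(hsv[...,0]>5)&(hsv[...,0]<25)&(hsv[...,1]>120)&(hsv[...,2]>100)&near
    q=P[m]
    if len(q)>20:
        A=np.c_[q[:,:2]-[535,-77],np.ones(len(q))]; print(n,len(q),np.linalg.lstsq(A,q[:,2],rcond=None)[0])
    t=(abs(P[...,0]-490)<25)&(abs(P[...,1]+75)<15)&(hsv[...,2]<110)&(P[...,2]<140); v=np.argwhere(t)
    if len(v): print(n,"tip lowest",P[t][np.argsort(P[t][:,2])[:5]].round(1).tolist())
```

```text
[489.62814503 -75.03839109  72.81204424] [ 0.02533287 -0.59794608 -0.40413916] [-4.42885330e-04 -4.53971422e+01 -1.81908900e+01 -1.59046892e-02
  6.97094458e-02  1.25273326e-05]
scene 543 [-4.19355179e-03 -6.15160555e-04  8.32425213e+01]
scene tip lowest [[500.5, -73.2, 106.5], [501.5, -78.7, 107.8], [498.3, -74.4, 108.9], [501.2, -70.5, 109.6], [501.5, -75.9, 109.8]]
wrist 3795 [ 5.03353566e-02 -8.14436717e-04  8.46273329e+01]
wrist tip lowest [[482.1, -86.9, 63.8], [484.1, -60.6, 63.8], [481.9, -89.8, 63.9], [482.8, -71.5, 64.0], [482.3, -81.7, 64.1]]
```

Run:
```python
import numpy as np
for n in("scene2","wrist2","top2"):
    z=np.load(n+".npz");P=z["P"];im=z["img"]
    t=(abs(P[...,0]-490)<30)&(abs(P[...,1]+75)<14)&(P[...,2]<125)&(P[...,2]>86); v=np.argwhere(t)
    o=np.argsort(P[t][:,2])[:14]
    for (r,c) in v[o]: print(n,(c,r),P[r,c].round(1),im[r,c])
```

```text
scene2 (np.int64(248), np.int64(214)) [493.3 -75.1  86.1] [255 255 251]
scene2 (np.int64(244), np.int64(213)) [485.8 -82.1  86.2] [244 135  72]
scene2 (np.int64(254), np.int64(217)) [508.7 -66.7  86.3] [253 143  41]
scene2 (np.int64(243), np.int64(213)) [484.8 -84.2  86.6] [252 152  81]
scene2 (np.int64(251), np.int64(213)) [494.8 -67.7  86.6] [255 210 163]
scene2 (np.int64(247), np.int64(221)) [510.4 -86.1  86.6] [253 145  44]
scene2 (np.int64(248), np.int64(215)) [496.3 -76.5  86.6] [255 255 255]
scene2 (np.int64(243), np.int64(215)) [490.1 -86.8  86.7] [232 119  47]
scene2 (np.int64(247), np.int64(215)) [495.1 -78.5  86.8] [255 255 253]
scene2 (np.int64(247), np.int64(214)) [501.8 -79.9 100.7] [251 249 239]
scene2 (np.int64(251), np.int64(212)) [502.3 -69.5 101.7] [229 150 111]
scene2 (np.int64(249), np.int64(212)) [500.4 -73.7 102.6] [179 169 150]
scene2 (np.int64(250), np.int64(212)) [502.  -71.8 103.1] [203 166 144]
scene2 (np.int64(248), np.int64(213)) [502.2 -77.1 103.3] [238 235 215]
wrist2 (np.int64(312), np.int64(224)) [478.5 -79.1 100.4] [143 112  99]
wrist2 (np.int64(319
[... 215 characters left out ...]
2), np.int64(224)) [478.9 -67.  101. ] [173  88  55]
wrist2 (np.int64(320), np.int64(226)) [479.8 -74.3 101. ] [224 217 198]
wrist2 (np.int64(327), np.int64(224)) [478.7 -70.  101. ] [170 148 136]
wrist2 (np.int64(326), np.int64(224)) [478.6 -70.6 101.3] [196 177 161]
wrist2 (np.int64(316), np.int64(224)) [478.3 -76.6 101.3] [234 223 204]
wrist2 (np.int64(325), np.int64(224)) [478.6 -71.2 101.3] [224 206 186]
wrist2 (np.int64(310), np.int64(224)) [478.1 -80.2 101.4] [141  74  52]
wrist2 (np.int64(329), np.int64(224)) [478.6 -68.8 101.4] [140 102  88]
wrist2 (np.int64(311), np.int64(224)) [478.1 -79.6 101.4] [135  85  70]
wrist2 (np.int64(330), np.int64(224)) [478.6 -68.2 101.5] [146  89  70]
```

Both cameras put the real fingertip at z ≈ 100, while the reported TCP z is 72.8, an offset of about +27 mm. The cover is still level and untouched. I'll go on down, guided by force.

Request:
play_rows:
  increments: "0 0 0 -0.005 0;0 0 0 -0.005 0;0 0 0 -0.002 0;0 0 0 0 0;0 0 0 0 0"

```text
t: 5.5
ee_pos: [489.6, -75.0, 60.7]
orientation: [-0.078, -3.14, -0.0]
ft_force: [-0.1, 0.1, -0.2]
width: 0.3
```

Request:
play_rows:
  increments: "0 0 0 -0.001 0;0 0 0 -0.001 0;0 0 0 -0.001 0;0 0 0 0 0;0 0 0 0 0"

```text
t: 6.0
ee_pos: [489.7, -75.0, 57.9]
orientation: [0.078, 3.141, -0.0]
ft_force: [0.3, -0.3, 0.0]
width: 0.7
```

Request:
play_rows:
  increments: "0 0 0 -0.001 0;0 0 0 -0.001 0;0 0 0 0 0;0 0 0 0 0"

```text
t: 6.4
ee_pos: [489.6, -75.0, 55.8]
orientation: [-0.078, -3.14, -0.0]
ft_force: [-1.3, -0.3, 1.6]
width: 0.6
```

Contact shows at ee z ≈ 56.5, so the tip offset is about 26.5 mm. I'll press about 6.5 mm and hold.

Request:
play_rows:
  increments: "0 0 0 -0.002 0;0 0 0 -0.002 0;0 0 0 -0.001 0;0 0 0 -0.001 0;0 0 0 0 0;0 0 0 0 0;0 0 0 0 0;0 0 0 0 0"

```text
t: 7.2
ee_pos: [490.0, -75.1, 50.0]
orientation: [0.078, 3.14, -0.0]
ft_force: [1.0, -0.2, 3.6]
width: 0.9
```

Request:
play_rows:
  increments: "0 0 0 0.02 0;0 0 0 0.04 0;0 0 0 0.04 0;0 0 0 0.02 0;0 -0.01 0 0 0;0 0 0 0 0;0 0 0 0 0;0 0 0 0 0;0 0 0 0 0;0 0 0 0 0;0 0 0 0 0;0 0 0 0 0;0 0 0 0 0;0 0 0 0 0;0 0 0 0 0"

```text
t: 8.7
ee_pos: [479.7, -75.0, 169.9]
orientation: [0.078, 3.141, -0.0]
ft_force: [-0.0, 0.2, -0.5]
width: 0.4
```

Run:
```python
from h import *
d=ctrl.get_image("wrist");P=cloud(d); np.savez("w3.npz",P=P,img=d["img"]); s=ctrl.get_image("scene")
o=ctrl.get_obs();print(o["t"],o["ee_pos"],o["ft_force"])
a=cv2.resize(d["img"][100:300,220:420],(400,400)); b=cv2.resize(s["img"][150:250,200:300],(400,400),interpolation=cv2.INTER_CUBIC)
cv2.imwrite("pics/p2.png",np.hstack([a,b])[...,::-1])
hsv=cv2.cvtColor(d["img"],cv2.COLOR_RGB2HSV)
g=(hsv[...,0]>40)&(hsv[...,0]<85)&(hsv[...,1]>100)&(abs(P[...,0]-500)<60)&(abs(P[...,1]+76)<40)
print("green",g.sum(),np.median(P[g],0))
```

```text
8.8 [479.68517804 -75.04911454 169.91716784] [-0.08760848 -0.83626667 -0.77415688]
green 204 [497.6938405  -75.21475527  70.28064333]
```

View pics/p2.png

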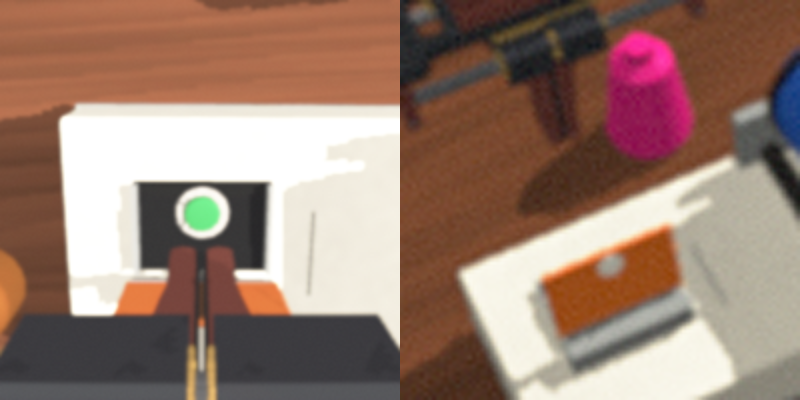

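The cover is open. The wrist crop shows the green button at crop (202,213), which works out to (498,-75,70). With the tip offset in mind, I'll check the real height of the gripper body above the fingertip against the open cover before descending.

Run:
```python
import numpy as np
from h import *
for n in("scene2","wrist2"):
    z=np.load(n+".npz");P=z["P"]
    for lo,hi in((0,15),(15,40),(40,70),(70,95)):
        q=P[(abs(P[...,0]-490)<95)&(abs(P[...,1]+75)>=lo)&(abs(P[...,1]+75)<hi)&(P[...,2]>98)&(P[...,2]<330)]
        q=q[~((q[:,1]>10)&(q[:,2]<176))]
        if len(q)<5: continue
        print(n,"dy",lo,hi,len(q),"z pct 1,10,50",np.percentile(q[:,2],[1,10,50]).round(0))
        for a in range(100,200,10):
            s=q[(q[:,2]>=a)&(q[:,2]<a+10)]
            if len(s)>3: print("   z",a,"x",np.percentile(s[:,0],[2,98]).round(0),"y",np.percentile(s[:,1],[2,98]).round(0))
P=np.load("w3.npz")["P"]; im=np.load("w3.npz")["img"]; hsv=cv2.cvtColor(im,cv2.COLOR_RGB2HSV)
m=(hsv[...,0]>5)&(hsv[...,0]<25)&(hsv[...,1]>120)&(abs(P[...,0]-525)<25)&(abs(P[...,1]+76)<48)&(P[...,2]>86)
q=P[m];print("open cover",len(q),np.percentile(q,[2,50,98],axis=0).round(0).tolist())
```

```text
scene2 dy 0 15 772 z pct 1,10,50 [105. 136. 233.]
   z 100 x [486. 503.] y [-84. -67.]
   z 110 x [483. 504.] y [-84. -68.]
   z 120 x [486. 504.] y [-84. -67.]
   z 130 x [500. 504.] y [-85. -65.]
   z 140 x [500. 504.] y [-86. -64.]
   z 150 x [501. 504.] y [-88. -63.]
   z 180 x [508. 526.] y [-87. -63.]
   z 190 x [512. 526.] y [-88. -61.]
scene2 dy 15 40 969 z pct 1,10,50 [188. 200. 271.]
   z 180 x [496. 526.] y [-102.  -51.]
   z 190 x [469. 526.] y [-114.  -36.]
scene2 dy 40 70 733 z pct 1,10,50 [193. 197. 223.]
   z 190 x [464. 523.] y [-143.   -7.]
scene2 dy 70 95 567 z pct 1,10,50 [185. 202. 224.]
   z 180 x [514. 528.] y [-158.    3.]
   z 190 x [513. 528.] y [-157.    4.]
wrist2 dy 0 15 19385 z pct 1,10,50 [111. 188. 205.]
   z 100 x [478. 480.] y [-82. -65.]
   z 110 x [477. 480.] y [-83. -65.]
   z 120 x [478. 480.] y [-83. -65.]
   z 130 x [478. 480.] y [-84. -64.]
   z 140 x [478. 490.] y [-84. -64.]
   z 150 x [478. 484.] y [-76. -72.]
   z 170 x [495. 500.] y [-77. -73.]
   z 180 x [455. 484.] y [-89. -61.]
   z 190 x [455. 466.] y [-89. -61.]
wrist2 dy 15 40 22334 z pct 1,10,50 [187. 196. 207.]
   z 180 x [455. 458.] y [-99. -47.]
   z 190 x [455. 468.] y [-114.  -36.]
wrist2 dy 40 70 20520 z pct 1,10,50 [193. 197. 216.]
   z 180 x [454. 459.] y [-145. -144.]
   z 190 x [458. 470.] y [-144.   -6.]
wrist2 dy 70 95 13602 z pct 1,10,50 [181. 185. 196.]
   z 180 x [453. 498.] y [-151.    5.]
   z 190 x [453. 489.] y [-151.    5.]
open cover 585 [[524.0, -114.0, 89.0], [528.0, -58.0, 111.0], [532.0, -39.0, 130.0]]
```

The body starts about 82 mm above the real tip, so it clears the open cover at about 148 versus 139. The z reading alone is biased. Now the button.

Request:
play_rows:
  increments: "0 0.008 0 0 0;0 0.009 0 -0.02 0;0 0 0 -0.03 0;0 0 0 -0.03 0;0 0 0 -0.025 0;0 0 0 -0.01 0;0 0 0 -0.004 0;0 0 0 0 0;0 0 0 0 0"

```text
t: 9.7
ee_pos: [497.6, -75.2, 51.9]
orientation: [0.078, 3.139, -0.0]
ft_force: [-0.6, 1.2, 0.4]
width: 0.6
```

Request:
play_rows:
  increments: "0 0 0 -0.002 0;0 0 0 -0.002 0;0 0 0 -0.001 0;0 0 0 0 0;0 0 0 0 0"

```text
t: 10.2
ee_pos: [496.7, -75.0, 45.9]
orientation: [0.078, 3.141, -0.0]
ft_force: [-1.0, 0.3, 0.1]
width: 0.2
```

Request:
play_rows:
  increments: "0 0 0 -0.001 0;0 0 0 -0.001 0;0 0 0 -0.001 0;0 0 0 0 0;0 0 0 0 0"

```text
t: 10.7
ee_pos: [496.6, -75.0, 42.8]
orientation: [-0.078, -3.141, -0.0]
ft_force: [0.3, 0.6, 0.1]
width: 0.2
```

Request:
play_rows:
  increments: "0 0 0 -0.001 0;0 0 0 -0.001 0;0 0 0 0 0;0 0 0 0 0"

```text
t: 11.1
ee_pos: [496.7, -75.0, 40.9]
orientation: [-0.078, -3.141, -0.0]
ft_force: [-0.8, -0.0, 1.5]
width: 0.3
```

Request:
play_rows:
  increments: "0 0 0 -0.001 0;0 0 0 -0.001 0;0 0 0 0 0;0 0 0 0 0"

```text
t: 11.5
ee_pos: [496.7, -75.0, 39.0]
orientation: [0.078, 3.141, -0.0]
ft_force: [-0.7, 0.8, 6.1]
width: 0.8
```

Request:
play_rows:
  increments: "0 0 0 -0.001 0;0 0 0 0 0;0 0 0 0 0"

```text
t: 11.8
ee_pos: [496.7, -75.1, 38.8]
orientation: [0.078, 3.14, -0.0]
ft_force: [-4.5, 0.4, 16.0]
width: 0.6
```

Force jumps to 16 N after about 4 mm of travel, so this looks like the hard stop. I'll lift and check the button.

Request:
play_rows:
  increments: "0 0 0 0.005 0;0 -0.005 0 0.03 0;0 -0.005 0 0.04 0;0 -0.006 0 0.04 0;0 0 0 0.02 0;0 0 0 0 0;0 0 0 0 0;0 0 0 0 0"

```text
t: 12.6
ee_pos: [479.8, -74.9, 171.5]
orientation: [-0.078, -3.138, -0.001]
ft_force: [0.4, 0.2, -0.2]
width: 0.5
```

Run:
```python
from h import *
d=ctrl.get_image("wrist");P=cloud(d); o=ctrl.get_obs();print(o["t"],o["ee_pos"],o["ft_force"])
def gr(P,im):
    hsv=cv2.cvtColor(im,cv2.COLOR_RGB2HSV)
    g=(hsv[...,0]>40)&(hsv[...,0]<85)&(hsv[...,1]>100)&(abs(P[...,0]-500)<60)&(abs(P[...,1]+76)<40)
    dk=(hsv[...,2]<90)&(abs(P[...,0]-490)<25)&(abs(P[...,1]+76)<30)&(P[...,2]<75)
    wh=(hsv[...,2]>180)&(hsv[...,1]<60)&(abs(P[...,0]-498)<16)&(abs(P[...,1]+76)<15)&(P[...,2]<80)
    print("green",g.sum(),np.median(P[g],0),P[g][:,2].mean(),"dark plate",np.median(P[dk][:,2]),"ring",wh.sum(),np.nanmedian(P[wh][:,2]))
z=np.load("w3.npz");gr(z["P"],z["img"]);gr(P,d["img"])
```

```text
12.65 [479.66781236 -74.85901425 171.34661973] [ 0.21683093 -0.34668872 -0.32482565]
green 204 [497.6938405  -75.21475527  70.28064333] 70.28767613621096 dark plate 65.16543019660284 ring 297 65.84507652511013
green 158 [498.66758864 -75.00049553  66.20779309] 66.28723752724318 dark plate 65.19627109947248 ring 348 65.78213757063651
```

The button top went from 70.3 to 66.3, so it is fully down by 4 mm. Next I go behind the open cover.

Request:
play_rows:
  increments: "0 0.02 0 0 0;0 0.03 0 0 0;0 0.025 0 0 0;0 0.006 0 0 0;0 0 0 0 0;0 0 0 -0.02 0;0 0 0 -0.03 0;0 0 0 -0.015 0;0 0 0 -0.006 0;0 0 0 0 0;0 0 0 0 0"

```text
t: 13.75
ee_pos: [561.6, -75.1, 102.5]
orientation: [0.078, 3.14, -0.0]
ft_force: [-0.2, 0.3, 0.2]
width: 0.3
```

Request:
play_rows:
  increments: "0 -0.008 0 0 0;0 -0.006 0 -0.001 0;0 -0.006 0 -0.001 0;0 -0.006 0 -0.0015 0;0 -0.005 0 -0.0015 0;0 -0.005 0 -0.002 0;0 -0.005 0 -0.0025 0;0 -0.005 0 -0.003 0;0 -0.005 0 -0.0035 0;0 0 0 0 0"

```text
t: 14.75
ee_pos: [509.4, -75.1, 85.2]
orientation: [-0.078, -3.139, 0.0]
ft_force: [1.5, -0.3, 0.8]
width: 0.7
```

Run:
```python
from h import *
s=ctrl.get_image("scene"); d=ctrl.get_image("wrist"); o=ctrl.get_obs();print(o["t"],o["ee_pos"],o["ft_force"])
a=cv2.resize(d["img"][100:300,220:420],(400,400)); b=cv2.resize(s["img"][150:250,200:300],(400,400),interpolation=cv2.INTER_CUBIC)
cv2.imwrite("pics/p3.png",np.hstack([a,b])[...,::-1])
```

```text
14.85 [509.97610087 -75.13466954  85.5667994 ] [ 0.59200407 -0.78396413  1.63661798]
```

View pics/p3.png

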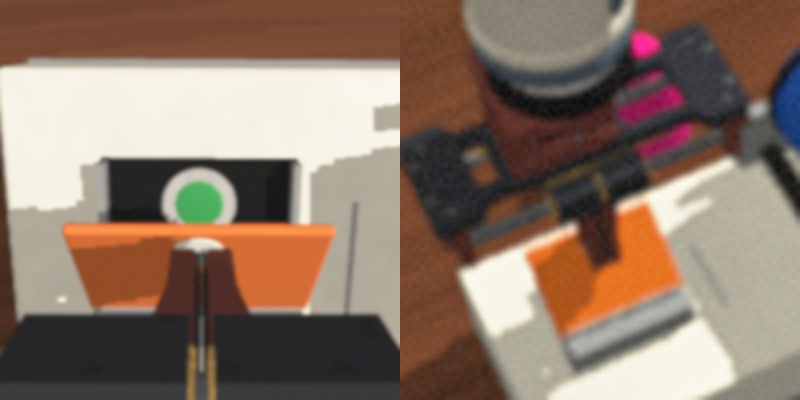

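The cover is being pushed shut by the fingertip on its outer face, with the mark just ahead of the tip in the wrist crop at (200,243). I'll continue the arc and press.

Request:
play_rows:
  increments: "0 -0.005 0 -0.005 0;0 -0.004 0 -0.005 0;0 -0.004 0 -0.005 0;0 -0.003 0 -0.005 0;0 -0.002 0 -0.004 0;0 -0.001 0 -0.003 0;0 -0.001 0 -0.002 0;0 0 0 0 0;0 0 0 0 0"

```text
t: 15.75
ee_pos: [489.6, -75.0, 56.4]
orientation: [-0.078, -3.139, -0.0]
ft_force: [1.0, -0.9, 1.7]
width: 0.4
```

Request:
play_rows:
  increments: "0 0 0 -0.002 0;0 0 0 -0.002 0;0 0 0 -0.001 0;0 0 0 0 0;0 0 0 0 0"

```text
t: 16.25
ee_pos: [489.9, -75.0, 51.6]
orientation: [-0.078, -3.139, -0.0]
ft_force: [-1.4, -2.0, 2.2]
width: 0.7
```

Request:
play_rows:
  increments: "0 0 0 -0.001 0;0 0 0 -0.001 0;0 0 0 0 0;0 0 0 0 0;0 0 0 0 0;0 0 0 0 0;0 0 0 0 0"

```text
t: 16.95
ee_pos: [490.3, -75.0, 49.8]
orientation: [-0.078, -3.14, -0.0]
ft_force: [-2.0, -0.4, 3.1]
width: 0.3
```

Request:
play_rows:
  increments: "0 0 0 -0.001 0;0 0 0 0 0;0 0 0 0 0;0 0 0 0 0;0 0 0 0 0"

```text
t: 17.45
ee_pos: [490.4, -75.0, 49.1]
orientation: [-0.078, -3.14, -0.0]
ft_force: [-4.5, -0.6, 7.8]
width: 0.7
```

Near the stop at 7.8 N, held 0.5 s. Releasing.

Request:
play_rows:
  increments: "0 0 0 0.004 0;0 0 0 0.006 0;0 0 0 0.02 0;0 0 0 0.04 0;0 0 0 0.04 0;0 0 0 0.03 0;0 -0.01 0 0 0;0 0 0 0 0;0 0 0 0 0;0 0 0 0 0;0 0 0 0 0;0 0 0 0 0"

```text
t: 18.65
ee_pos: [480.4, -75.0, 188.1]
orientation: [-0.078, -3.139, -0.0]
ft_force: [0.4, -0.8, -0.3]
width: 0.5
```

Run:
```python
from h import *
s=ctrl.get_image("scene"); d=ctrl.get_image("top"); o=ctrl.get_obs();print(o["t"],o["ee_pos"],o["ft_force"])
P=cloud(s); hsv=cv2.cvtColor(s["img"],cv2.COLOR_RGB2HSV)
m=(hsv[...,0]>5)&(hsv[...,0]<25)&(hsv[...,1]>120)&(hsv[...,2]>100)&(abs(P[...,0]-505)<35)&(abs(P[...,1]+76)<45)&(P[...,2]<150)&(P[...,2]>55)
q=P[m];print("cover fit",np.linalg.lstsq(np.c_[q[:,:2]-[535,-77],np.ones(len(q))],q[:,2],rcond=None)[0],len(q))
b=(P[...,0]>300)&(P[...,0]<750)&(P[...,1]>-250)&(P[...,1]<200)&(P[...,2]>50)&(P[...,2]<72)&(hsv[...,1]<60)
k,l,st,c=cv2.connectedComponentsWithStats(b.astype(np.uint8)); i=1+np.argmax(st[1:,4]); print("deck",cv2.minAreaRect(P[l==i][:,:2].astype(np.float32)))
z=np.load("scene.npz"); df=np.abs(z["img"].astype(int)-s["img"]).max(2)
for nm,(u,v) in dict(glue=(370,168),jar=(206,275),tin=(282,285),cone=(261,173)).items(): print(nm,df[v-15:v+15,u-12:u+12].mean().round(1))
cv2.imwrite("pics/p4.png",s["img"][100:320,150:450][...,::-1])
```

```text
18.75 [480.57355789 -75.02106601 188.43384248] [-0.29732892  0.34699354 -0.08611835]
cover fit [4.76501838e-03 3.60594417e-03 8.35921282e+01] 551
deck ((530.9857177734375, 7.01104736328125), (321.4347229003906, 152.2523651123047), 86.1366195678711)
glue 4.1
jar 4.3
tin 4.3
cone 31.6
```

View pics/p4.png

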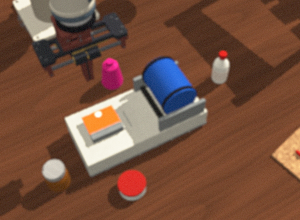

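The cover is level and latched, the tumbler hasn't moved, and the bystanders are in place. The cone sits at the same pixel as before, (262,173), so its difference is most likely the arm's shadow. Handing in.

```bash
python3 -c "
from workcell import ctrl
print(ctrl.close_job())"
```

```text
the job is handed in; nothing more can be done
None
```

I opened the orange cover by pressing it, pushed the green start button fully down, then pressed the cover shut until it latched. The job was handed in at about 18.8 s.

**Last checks**
- **Button:** its top went from 70.3 to 66.3 mm, the full 4 mm, with a hard stop felt at 16 N.
- **Cover:** 1.2 s after letting go it was level, with a slope of 0.005 rad and its face at 83.6 mm, so it is latched.
- **Tumbler:** its deck position matched the first measurement to within about 0.5 mm.
- **Bystanders:** glue bottle, bead jar and bead tin looked unchanged. The cone's image patch differed in brightness, most likely from the arm's shadow; by eye it stands at the same pixel. I did not re-measure its position.
- **Arm:** clear of everything, with the tip force back to about zero.

**Disagreement:** the real fingertips were about 26.5 mm higher than the reported tool height, by two cameras and by contact. I worked from the camera and contact heights instead.

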